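# Screen a gravel sample and put the oversize in the mortar

### The job

Carry the aluminium pan of gravel by its handle to the steel bar screen, tip all the stones out over its open end onto the bars, and stand the empty pan upright on the worktop again. The one stone too big to fall through stays on the bars: pick it off and let it down into the white mortar for crushing, without dropping it in from well above. Leave the mortar standing and the other things on the bench where they are.

Things in the scene. Friction and masses are not known exactly. Their poses are not given: they have to be found in the camera images.
- screen: Bar screen (grizzly) of bare sheet steel, fixed on the worktop: a rectangular hopper over a catch tray. Origin: centre of its underside, z up. Above the bars the four sides flare out by 20 mm to the rim, 113 mm high, 244 (x) by 246 (y) mm over all. Tray floor 10 mm above the worktop, tray wall 36 mm high; the sides are open between 36 and 56 mm.
- screen_bars (a point): Centre of the screen at the height of the bar tops, 80 mm above the worktop. Three 10 mm round bars run along the screen's y, at x = -52, 0 and +52 mm from here, leaving four slots, 42 mm clear and 200 mm long, centred at x = -78, -26, +26 and +78 mm. The opening at the bars is 198 (x) by 200 (y) mm.
- pan: Loose aluminium sample pan, 160 (x) by 136 (y) mm, 0.32 kg, holding four grey stones at the start (0.7 kg in all). Origin: centre of its underside; z up. Floor 3 mm thick; walls 46 mm high at the back (+x) and sides, the sides dropping to 14 mm at the front; the front (-x) is open: the stones slide out there, beginning at 20 to 36 degrees of tilt.
- pan_grip (a point): Centre of the pan's handle bar, 105 mm straight above the pan's origin: a flat-sided black bar, 20 mm thick along the pan's x, 22 mm high, 136 mm long along y, carried by a flat strap at each end; free all round, 36 mm or more above the stones.
- pan_lip (a point): Middle of the pan's open front edge, on the upper side of its floor, 80 mm ahead (pan's -x) of the origin.
- cobble: The largest stone in the pan, water-worn, grey, 64 x 58 x 56 mm (own x, y, z), about 0.25 kg, origin at its centre. It is too thick for the slots: at rest in a slot its centre is about 95 to 100 mm above the worktop. It may come to lie in any slot, turned any way.
- pebble_1: Smaller grey water-worn stone in the pan, 37x32x26 mm, about 45 g, origin at its centre. It passes the slots in any position; in the tray its centre is about 23 to 30 mm above the worktop.
- pebble_2: Smaller grey water-worn stone in the pan, 35x31x27 mm, about 45 g, origin at its centre. It passes the slots in any position; in the tray its centre is about 23 to 30 mm above the worktop.
- pebble_3: Smaller grey water-worn stone in the pan, 38x30x26 mm, about 45 g, origin at its centre. It passes the slots in any position; in the tray its centre is about 23 to 30 mm above the worktop.
- mortar: White porcelain mortar, loose, 0.42 kg, standing on the worktop; 116 x 109 mm over the rim, 56 mm high, foot of 54 mm diameter. Origin: centre of its underside; z up.
- mortar_bowl (a point): Centre of the mortar's mouth at rim height, 55 mm above the worktop. The bowl is about 88 mm wide at the rim and 60 mm at 25 mm height; its floor is 10 mm above the worktop. The large stone slips in between the walls and rests with its centre about 40 mm above the worktop. Fingers beside the stone do not fit into the bowl: let go when the fingertips are just above the rim.
- bottle_near: Bystander: amber dropper bottle, 39 mm wide, 104 mm high, to the right behind the screen. Origin: centre of its foot.
- bottle_far: Bystander: amber dropper bottle, 39 mm wide, 104 mm high, behind the screen on the left, beside the big steel machine. Origin: centre of its foot. Keep the arm clear of the yellow lever on that machine's front: it reaches out to x = 0.54 m at y = 0.36 to 0.43 m, 0.25 to 0.31 m high.
- cylinder: Bystander: glass measuring cylinder, 42 mm wide, 165 mm high, at the back. Origin: centre of its foot.
- spot_plate: Bystander: white porcelain spot plate, 119 x 89 x 12 mm, lying at the right behind. Origin: centre of its underside.
- tweezers: Bystander: steel tweezers, 104 mm long, lying flat at the far left. Origin: centre of the underside.
- pestle: Bystander: porcelain pestle about 100 mm long, lying behind the screen. Origin: near its head, 18 mm below the worktop.
Things that resemble listed ones, but are neither listed nor needed, are in the scene too. There is more than one size of the mortar; the one meant has the size given above.

How it is judged:
On the way:
1. all four stones have been tipped out of the pan into the screen, and the large one lies on the bars, clear of pan and gripper (x of cobble in the frame of screen between -0.115 and 0.115 m and y of cobble in the frame of screen between -0.115 and 0.115 m and z of cobble in the frame of screen between 0.082 and 0.135 m and x of pebble_1 in the frame of screen between -0.115 and 0.115 m and y of pebble_1 in the frame of screen between -0.115 and 0.115 m and z of pebble_1 in the frame of screen between 0 and 0.135 m and x of pebble_2 in the frame of screen between -0.115 and 0.115 m and y of pebble_2 in the frame of screen between -0.115 and 0.115 m and z of pebble_2 in the frame of screen between 0 and 0.135 m and x of pebble_3 in the frame of screen between -0.115 and 0.115 m and y of pebble_3 in the frame of screen between -0.115 and 0.115 m and z of pebble_3 in the frame of screen between 0 and 0.135 m and contact force between cobble and the fingers below 0.1 N and contact force between cobble and pan below 0.1 N and linear speed of cobble below 0.05 m/s), for 0.2 s.
At the end, for the whole second after the job is handed in: The three small stones lie in the tray under the bars (centres below 55 mm); the large stone rests in the mortar (centre within 22 mm of its axis, and 20 to 60 mm above its underside); mortar and pan each stand upright (within 0.1 rad) on the worktop; everything is at rest (x of pebble_1 in the frame of screen between -0.115 and 0.115 m and y of pebble_1 in the frame of screen between -0.115 and 0.115 m and z of pebble_1 in the frame of screen between 0 and 0.055 m and x of pebble_2 in the frame of screen between -0.115 and 0.115 m and y of pebble_2 in the frame of screen between -0.115 and 0.115 m and z of pebble_2 in the frame of screen between 0 and 0.055 m and x of pebble_3 in the frame of screen between -0.115 and 0.115 m and y of pebble_3 in the frame of screen between -0.115 and 0.115 m and z of pebble_3 in the frame of screen between 0 and 0.055 m and horizontal distance between cobble and mortar_bowl below 0.022 m and z of cobble in the frame of mortar between 0.02 and 0.06 m and angle between each of mortar, pan's own z axis and vertical below 0.1 rad and height (world z) of mortar below 0.01 m and height (world z) of pan below 0.006 m and linear speed of each of cobble, pan, mortar, pebble_1, pebble_2, pebble_3 below 0.02 m/s); the robot touches nothing.
It fails at once if the large stone is dropped into the mortar: it moves faster than 1 m/s in or just over the bowl (a fall of more than 50 mm) (horizontal distance between cobble and mortar_bowl below 0.05 m and height (world z) of cobble below 0.1 m and linear speed of cobble above 1 m/s).
It fails at once if the mortar is tipped over (angle between mortar's own z axis and vertical above 0.5 rad).
It fails at once if a bottle, the measuring cylinder, the spot plate, the tweezers or the pestle is pushed more than 30 mm away or knocked over (distance of any of bottle_near, bottle_far, cylinder, spot_plate, tweezers, pestle from where it was at the start of the episode above 0.03 m).
It also fails if it takes over 72 s, if anything falls off the work surface, if the arm or the gripper's body presses on something with over 40 N, if the wrist force passes 120 N, or if a joint passes its speed limit or range.

### The arm

A 7-joint arm with a two-finger parallel gripper is mounted at the origin on a cart in front of the work surface, level with it; the furniture and walls round the work are solid. World frame = base frame: x ahead of the robot, y to its left, z up, the work surface at z = 0. Lengths are in m, angles in rad, forces in N, time in s.
With the tool pointing down it reaches from about 0.425 to 1.025 m from the base axis. Payload 3.6 kg.
Tool frame: the origin (TCP) lies midway between the tips of the shut fingers; the grasp point (between the pads) lies 19 mm behind it; z points along the fingers, x is the direction in which the jaws open and shut, and the axes are right-handed (so a half turn about z gives the same grasp; the last joint's range is limited). The gripper opens to 85 mm and grips with 20 to 120 N. Pads are 22 mm wide; open, the fingers measure 114 mm over their backs; the gripper's body (76 mm by 85 mm) begins 54 mm behind the grasp point. The pads swing forward as they close: fully open they stand 13 mm farther back than shut.
Start: joints at [1.093, 0.591, 0.048, 1.609, -0.033, 0.943, -0.034], TCP at [0.272, -0.672, 0.231] pointing down, gripper open.
Joint ranges: [-2.69, 2.69], [-0.47, 2.24], [-1.27, 1.36], [0.19, 2.51], [-1.53, 4.68], [0.08, 2.07], [-3.09, 3.09]. Speed limits (rad/s): [2.57, 2.57, 3.14, 3.14, 3.14, 3.14, 3.14].

### API

Orientations are given as a 3x3 rotation matrix whose columns are the frame's x, y, z axes.
In Python, from rig import * gives the robot as it stands. Calls block until the motion is done:
- reach(position, orientation): joint-space move of the TCP to a pose.
- move_linear(position, max_speed=0.15, orientation=None, f_stop=None): straight line of the TCP; orientation=None keeps the orientation; max_speed is the mean speed in m/s. With f_stop (N) it stops when the force on the tool has changed by that much, and returns True; else False.
- move_joints(angles): joint-space move.
- command_gripper(opening, force=None): finger opening in m; force is the grip in N (None keeps the last); returns when the fingers have stopped.
- dwell(seconds).
- ik(position, orientation): joint angles nearest the present ones, or None.
- read_camera(name): name is "scene" or "top"; returns a dict with "img" (384x512x3 uint8, blue, green, red), "camera_matrix" (3x3 intrinsics, pixels), "world_from_camera" (4x4, takes a point from camera to world coordinates). Camera axes: x right, y down, z forward; pixel columns grow to the right and rows downward; lengths in m; the calibration is good to about 2 mm. A picture is of the moment at which its call begins. There is no depth.
A pose or a line that the arm cannot do raises Unreachable and nothing moves.
- sign_off(): hands the job in, once; it reports no verdict.
Readings, each from a call of its own:
- current_t(): time.
- current_joint_positions(): joint angles.
- current_qvel(): joint speeds.
- current_joint_efforts(): joint torques, N m.
- current_tool_pos(): TCP position.
- current_tcp_rot(): TCP orientation.
- current_ft_force(): force on the tool from outside, world axes, zero at the start.
- current_moment(): the same for the moment, N m.
- current_finger_gap(): finger opening in m.
Only numpy, scipy, OpenCV 4.12 (cv2) and the standard library are available. Lean on these libraries where they do the work, as an engineer would, in place of code of your own. Each camera call takes 0.05 s, during which the arm holds its last target.

## Working session

There is one attempt and no reset: what is moved stays moved. The work goes in short steps, each a Python script; the robot and the scene stay as the last script left them, time stands still between calls to the robot, and variables do not carry over. Pictures are saved under pics/ and viewed, and the job is handed in when it is done.

```bash
mkdir -p pics; ls; python3 - <<'E'
from rig import *
import cv2
for n in("scene","top"):
    c=read_camera(n); cv2.imwrite(f"pics/{n}0.png",cv2.resize(c["img"],(800,600),interpolation=cv2.INTER_CUBIC))
    cv2.imwrite(f"{n}0_raw.png",c["img"])
    print(n,c["camera_matrix"].tolist(),c["world_from_camera"].round(4).tolist())
print(current_t())
E
```

```text
pics
scene [[450.6262052339856, 0.0, 257.981460101761], [0.0, 450.6262052339856, 187.70203888753744], [0.0, 0.0, 1.0]] [[-0.8981, -0.1915, 0.396, -0.0015], [-0.4398, 0.3728, -0.8171, 1.2341], [0.0088, -0.9079, -0.4191, 0.6816], [0.0, 0.0, 0.0, 1.0]]
top [[442.112402903446, 0.0, 251.0640051284585], [0.0, 442.112402903446, 184.59660569031612], [0.0, 0.0, 1.0]] [[0.0222, -0.99, 0.1391, 0.3357], [-0.9997, -0.0228, -0.0027, 0.0473], [0.0059, -0.139, -0.9903, 1.6601], [0.0, 0.0, 0.0, 1.0]]
0.1
```

View pics/scene0.png

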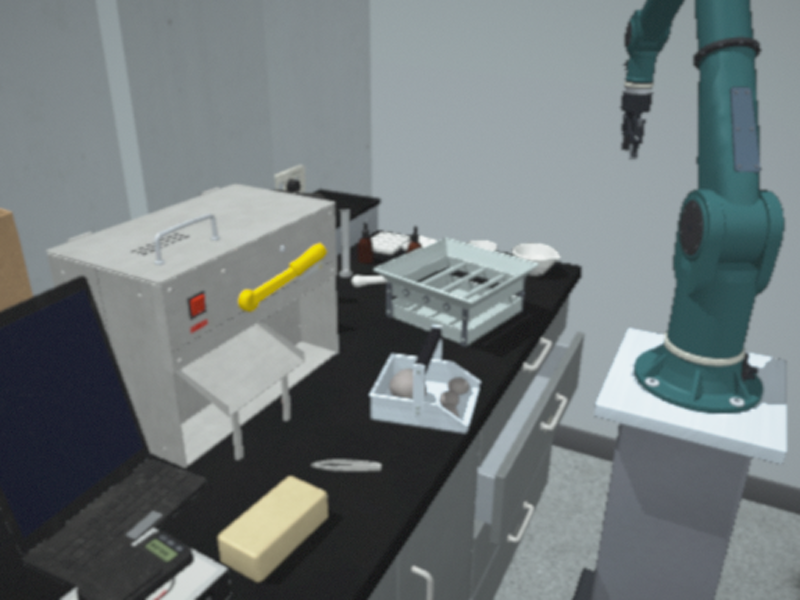

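View pics/top0.png

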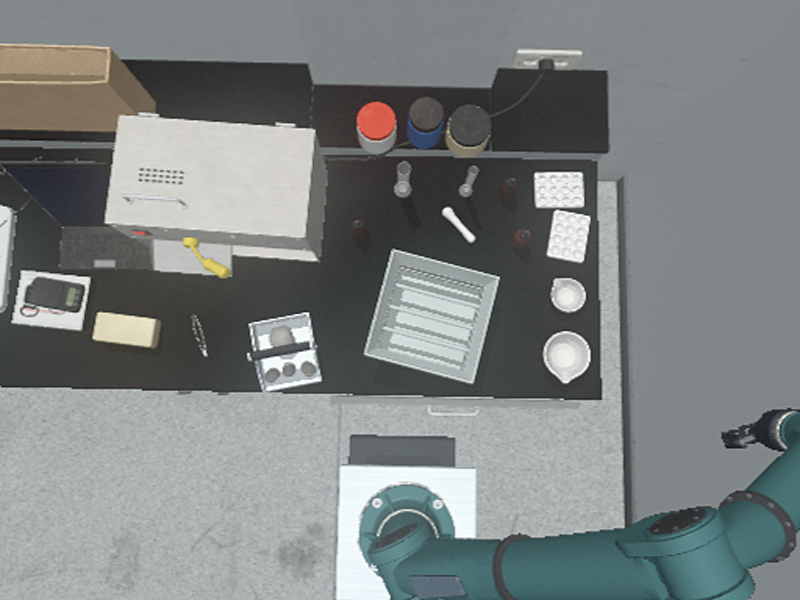

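Top view (800x600 picture): pan with stones at (285,350), screen at (432,315), two mortars at (567,295) and (566,355). The scene view shows the pan at (425,390) and the screen at (460,290). Next I'll enlarge these areas and measure.

```bash
cat > h.py <<'E'
import numpy as np, cv2
CAM={"scene":(np.array([[450.6262052339856,0,257.981460101761],[0,450.6262052339856,187.70203888753744],[0,0,1]]),),
"top":(np.array([[442.112402903446,0,251.0640051284585],[0,442.112402903446,184.59660569031612],[0,0,1]]),)}
def onplane(c,u,v,z):
    K=c["camera_matrix"];T=c["world_from_camera"]
    d=T[:3,:3]@np.linalg.inv(K)@np.array([u,v,1.]);o=T[:3,3]
    return o+d*(z-o[2])/d[2]
def proj(c,p):
    T=np.linalg.inv(c["world_from_camera"]);q=c["camera_matrix"]@(T[:3,:3]@np.asarray(p,float)+T[:3,3]);return q[:2]/q[2]
def crop(img,u0,v0,u1,v1,s,name):
    cv2.imwrite(name,cv2.resize(img[v0:v1,u0:u1],None,fx=s,fy=s,interpolation=cv2.INTER_CUBIC))
E
python3 - <<'E'
from rig import *
from h import *
import pickle
C={n:read_camera(n) for n in("scene","top")}
pickle.dump(C,open("c0.pkl","wb"))
im=C["top"]["img"]
crop(im,150,190,220,255,9,"pics/pan_t.png")
crop(im,225,150,325,250,6,"pics/scr_t.png")
crop(im,335,100,395,255,3.8,"pics/mor_t.png")
crop(C["scene"]["img"],225,130,375,280,4,"pics/pan_s.png")
E
```

```text
(no output)
```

View pics/pan_t.png

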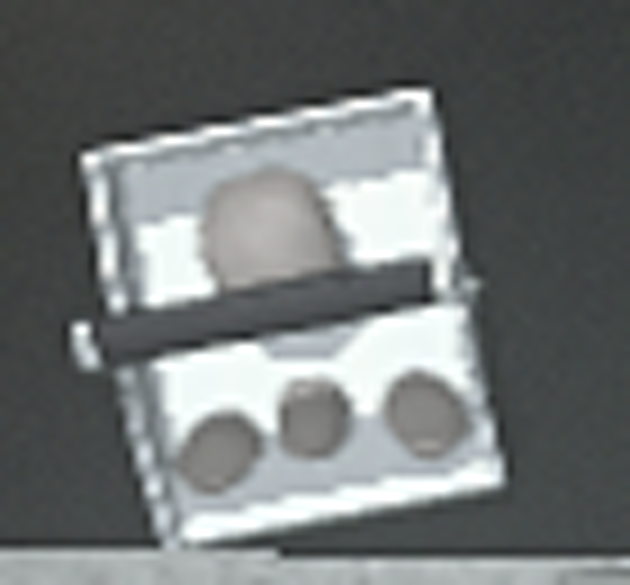

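View pics/scr_t.png

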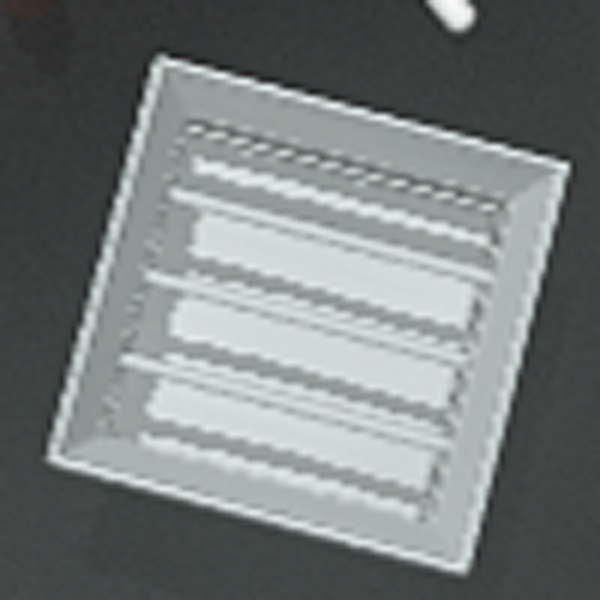

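View pics/mor_t.png

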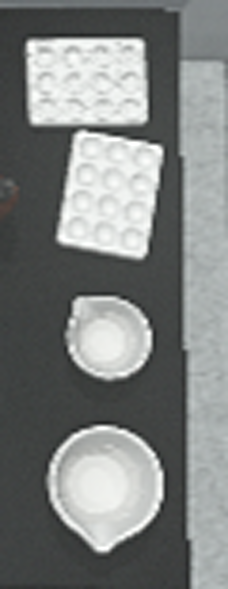

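View pics/pan_s.png

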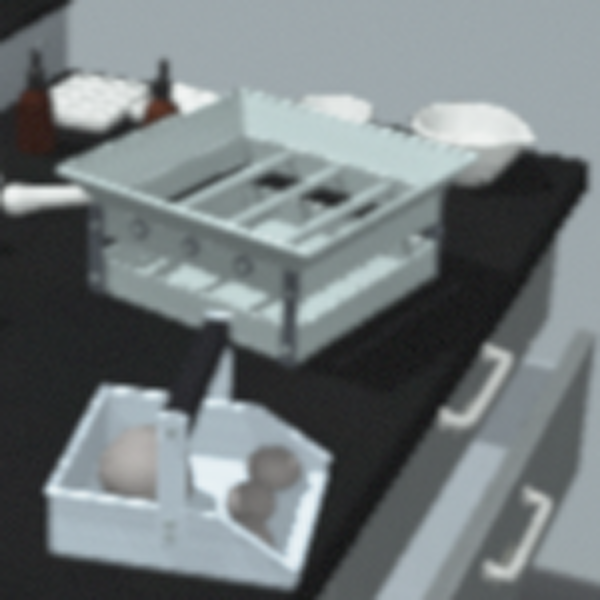

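```bash
python3 - <<'E'
from h import *
import pickle
C=pickle.load(open("c0.pkl","rb"));t=C["top"];im=t["img"]
def P(x,y,s,u0,v0,z): return onplane(t,(x+.5)/s-.5+u0,(y+.5)/s-.5+v0,z)
# bar mask
hsv=cv2.cvtColor(im,cv2.COLOR_BGR2HSV)
# screen rim corners z=.113
R=[P(x,y,6,225,150,.113) for x,y in((160,57),(570,163),(467,573),(50,460))]
R=np.array(R);print("rim",R.round(4).tolist(),"c",R.mean(0).round(4));
for a,b in((0,1),(1,2),(2,3),(3,0)):
    d=R[b]-R[a];print(np.linalg.norm(d).round(4),np.degrees(np.arctan2(d[1],d[0])).round(2))
# pan: back top corners z=.046, front floor corners z~.003..014
B=[P(82,155,9,150,190,.046),P(432,90,9,150,190,.046),P(503,485,9,150,190,.008),P(172,545,9,150,190,.008)]
B=np.array(B);print("pan",B.round(4).tolist())
for a,b in((0,1),(1,2),(2,3),(3,0)):
    d=B[b]-B[a];print(np.linalg.norm(d[:2]).round(4),np.degrees(np.arctan2(d[1],d[0])).round(2))
print(B.mean(0))
h=np.array([P(85,345,9,150,190,.116),P(475,283,9,150,190,.105),P(268,312,9,150,190,.116)]);print("handle",h.round(4).tolist())
g=cv2.cvtColor(im,cv2.COLOR_BGR2GRAY)
m=(g>120).astype(np.uint8)
n,l,st,ce=cv2.connectedComponentsWithStats(m)
for i in range(1,n):
    x,y,w,hh,a=st[i]
    if 335<x<395 and 100<y<255 and a>100:
        ys,xs=np.where(l==i);pts=np.array([onplane(t,u,v,.055) for u,v in zip(xs,ys)])
        r=cv2.minAreaRect(pts[:,:2].astype(np.float32)*1000)
        print("obj",st[i],r)
E
```

```text
rim [[0.6447, 0.0444, 0.113], [0.5866, -0.1992, 0.113], [0.3452, -0.1398, 0.113], [0.4049, 0.103, 0.113]] c [ 0.4954 -0.0479  0.113 ]
0.2505 -103.41
0.2486 166.17
0.25 76.19
0.2469 -13.74
pan [[0.4727, 0.3788, 0.046], [0.5025, 0.2378, 0.046], [0.3439, 0.2067, 0.008], [0.3165, 0.3415, 0.008]]
0.1441 -78.08
0.1616 -168.92
0.1376 101.49
0.1606 13.42
[0.40887013 0.29119366 0.027     ]
handle [[0.3933, 0.3595, 0.116], [0.4212, 0.2111, 0.105], [0.4076, 0.2895, 0.116]]
obj [342 110  32  23 727] ((811.0018920898438, -350.3687744140625), (84.97517395019531, 118.14617919921875), 1.3607977628707886)
obj [350 134  28  34 747] ((697.6793823242188, -371.2312927246094), (89.54393768310547, 117.43799591064453), 79.81121826171875)
obj [352 178  23  22 402] ((556.2257690429688, -368.0240783691406), (77.66963195800781, 81.10026550292969), 1.3082506656646729)
obj [347 212  31  34 752] ((416.38916015625, -363.27215576171875), (105.71039581298828, 106.85835266113281), 45.224945068359375)
```

Mortar candidates (raw top pixels): (363,189), about 80 mm wide, and (362,228), about 107–116 mm. The second, at about (0.416,-0.363), fits 116 x 109 mm. In the mor_t crop it is the lower, larger one, with its spout toward the robot. The pan is at about (0.408,0.289), yaw about 11.5°, with its open end toward the robot. The screen centre is at about (0.495,-0.048), yaw -13.8°.

Next come IK checks for the grasp and pour poses.

```bash
cat >> h.py <<'E'
PAN=np.array([.408,.289]);PY=np.radians(11.3)
SC=np.array([.4954,-.0479]);SY=np.radians(-13.8)
def Rt(yaw,th=0,flip=False):
    "tool orientation: tool x along pan x at yaw; th = pour tilt (front down)"
    c,s=np.cos(yaw),np.sin(yaw)
    Rz=np.array([[c,-s,0],[s,c,0],[0,0,1]]);a=-th
    Ry=np.array([[np.cos(a),0,np.sin(a)],[0,1,0],[-np.sin(a),0,np.cos(a)]])
    f=-1 if flip else 1
    return Rz@Ry@np.array([[f,0,0],[0,-f,0],[0,0,-1.]])
GOFF=.019
def s2w(x,y): 
    c,s=np.cos(SY),np.sin(SY);return SC+np.array([c*x-s*y,s*x+c*y])
def pour_tcp(lipx,lipy,lipz,th,flip=False):
    e=np.array([np.cos(SY),np.sin(SY)])
    hx=lipx+.080*np.cos(th)-.102*np.sin(th);hz=lipz+.080*np.sin(th)+.102*np.cos(th)
    p=np.r_[s2w(hx,lipy),hz];R=Rt(SY,th,flip)
    return p+R[:,2]*GOFF,R
E
python3 - <<'E'
from rig import *
from h import *
for fl in(0,1):
    R=Rt(PY,0,fl);print("flip",fl)
    for z in(.35,.086):
        q=ik([*PAN,z],R);print(z,None if q is None else np.round(q,2))
    for th in(0,30,45,55,60,65):
        p,R=pour_tcp(.04,0,.15,np.radians(th),fl);q=ik(p,R);print(th,p.round(3),None if q is None else np.round(q,2))
E
```

```text
flip 0
0.35 [ 0.12  0.3  -1.02  1.94  0.29  1.06 -0.83]
0.086 [-0.41  0.58 -0.4   2.2   0.51  0.45 -1.02]
0 [ 0.612 -0.077  0.233] [ 0.29  0.47 -0.33  1.85  0.2   0.85 -0.38]
30 [ 0.561 -0.064  0.262] [-0.14  0.22  0.11  2.29  0.74  0.17 -0.98]
45 [ 0.532 -0.057  0.265] [ 0.76  0.34 -1.06  2.48  2.03  0.65 -2.29]
55 [ 0.513 -0.052  0.263] None
60 [ 0.503 -0.05   0.261] None
65 [ 0.494 -0.048  0.258] None
flip 1
0.35 [ 0.15  0.31 -1.07  1.94  0.31  1.07  2.29]
0.086 [ 0.03  0.81 -1.08  2.18  1.05  0.83  1.6 ]
0 [ 0.612 -0.077  0.233] [-0.33  0.5   0.55  1.88 -0.34  0.85 -3.  ]
30 [ 0.561 -0.064  0.262] [ 0.82  0.38 -1.07  2.26  1.3   0.53  1.65]
45 [ 0.532 -0.057  0.265] [ 0.76  0.34 -1.06  2.48  2.03  0.65  0.85]
55 [ 0.513 -0.052  0.263] None
60 [ 0.503 -0.05   0.261] None
65 [ 0.494 -0.048  0.258] None
```

```bash
cat >> h.py <<'E'
def pour2(yaw,back,lipz,th,flip=False,side=0.):
    "lip 'back' m before screen centre (against pour direction); pour dir = -panx"
    e=np.array([np.cos(yaw),np.sin(yaw)]);n=np.array([-e[1],e[0]])
    hx=back+.080*np.cos(th)-.102*np.sin(th);hz=lipz+.080*np.sin(th)+.102*np.cos(th)
    R=Rt(yaw,th,flip);p=np.r_[SC+e*hx+n*side,hz]
    return p+R[:,2]*GOFF,R
E
python3 - <<'E'
from rig import *
from h import *
print("free t",current_t())
for k in range(0,4):
  yaw=SY+k*np.pi/2
  for fl in(0,1):
    print("yaw",np.degrees(yaw).round(),fl)
    for th in(0,25,45,55,65):
        p,R=pour2(yaw,.04,.15,np.radians(th),fl);q=ik(p,R);print("  ",th,p.round(3),None if q is None else np.round(q,2))
E
```

```text
free t 0.2
yaw -14.0 0
   0 [ 0.612 -0.077  0.233] [ 0.29  0.47 -0.33  1.85  0.2   0.85 -0.38]
   25 [ 0.571 -0.066  0.259] [ 0.11  0.25 -0.16  2.21  0.54  0.3  -0.76]
   45 [ 0.532 -0.057  0.265] [ 0.76  0.34 -1.06  2.48  2.03  0.65 -2.29]
   55 [ 0.513 -0.052  0.263] None
   65 [ 0.494 -0.048  0.258] None
yaw -14.0 1
   0 [ 0.612 -0.077  0.233] [-0.33  0.5   0.55  1.88 -0.34  0.85 -3.  ]
   25 [ 0.571 -0.066  0.259] [ 0.82  0.41 -1.07  2.19  1.09  0.59  1.87]
   45 [ 0.532 -0.057  0.265] [ 0.76  0.34 -1.06  2.48  2.03  0.65  0.85]
   55 [ 0.513 -0.052  0.263] None
   65 [ 0.494 -0.048  0.258] None
yaw 76.0 0
   0 [0.524 0.069 0.233] [ 0.35  0.43 -0.75  2.03  0.39  0.83  0.71]
   25 [0.514 0.027 0.259] [ 0.87  0.47 -1.01  2.09 -0.04  0.65  1.31]
   45 [ 0.504 -0.011  0.265] [ 1.11  0.59 -1.02  2.12 -0.46  0.69  1.87]
   55 [ 0.5   -0.031  0.263] [ 1.19  0.7  -1.03  2.12 -0.57  0.74  2.06]
   65 [ 0.495 -0.049  0.258] [ 1.27  0.84 -1.05  2.11 -0.61  0.79  2.17]
yaw 76.0 1
   0 [0.524 0.069 0.233] [-0.13  0.35 -0.11  2.04  0.06  0.75 -2.09]
   25 [0.514 0.027 0.259] [ 0.23  0.31 -0.15
[... 1048 characters left out ...]
   0.1   2.12 -0.05  0.72 -1.51]
   25 [ 0.477 -0.123  0.259] [-0.4   0.34  0.39  2.11  0.39  0.88 -2.11]
   45 [ 0.486 -0.085  0.265] [-0.88  0.58  0.81  2.07  0.39  0.98 -2.18]
   55 [ 0.491 -0.065  0.263] [-1.    0.75  0.92  2.04  0.36  1.02 -2.18]
   65 [ 0.496 -0.047  0.258] [-1.07  0.92  0.99  2.01  0.34  1.07 -2.17]
yaw 256.0 1
   0 [ 0.467 -0.164  0.233] [ 0.78  0.37 -0.68  2.1   0.32  0.78  1.23]
   25 [ 0.477 -0.123  0.259] [ 0.29  0.36 -0.49  2.08  0.66  1.05  0.72]
   45 [ 0.486 -0.085  0.265] [-0.06  0.47 -0.34  2.03  0.78  1.33  0.46]
   55 [ 0.491 -0.065  0.263] [-0.21  0.56 -0.26  2.01  0.8   1.46  0.38]
   65 [ 0.496 -0.047  0.258] [-0.33  0.65 -0.17  1.98  0.81  1.57  0.32]
```

Pouring toward the robot is out of reach beyond 45°. Pouring along the bars, toward the right (pan yaw about 76°), works up to 65°. Now I'll approach the handle and look.

```bash
python3 - <<'E'
from rig import *
from h import *
R=Rt(PY)
move_linear([.272,-.672,.36],.3)
reach([*PAN,.30],R)
command_gripper(.06)
print(current_t(),current_joint_positions().round(2) if hasattr(current_joint_positions(),'round') else current_joint_positions(),current_tool_pos())
move_linear([*PAN,.15],.15)
c=read_camera("top");s=read_camera("scene")
crop(c["img"],140,180,230,260,7,"pics/pg_t.png");crop(s["img"],215,140,335,290,4,"pics/pg_s.png")
print(current_t(),current_tool_pos(),current_ft_force())
E
```

```text
4.5417 [ 0.02  0.33 -0.91  2.01  0.32  0.95 -0.86] [0.40802671 0.28895396 0.2999912 ]
5.7917 [0.40856421 0.2895273  0.15089146] [-0.65711616 -0.14049118  0.78543488]
```

View pics/pg_t.png

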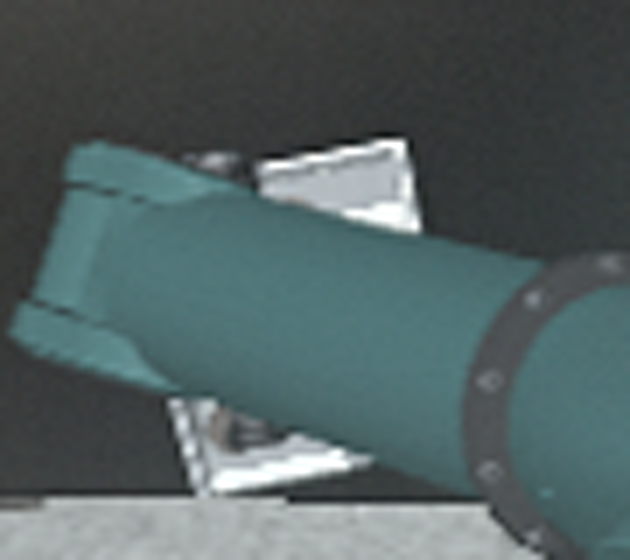

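View pics/pg_s.png

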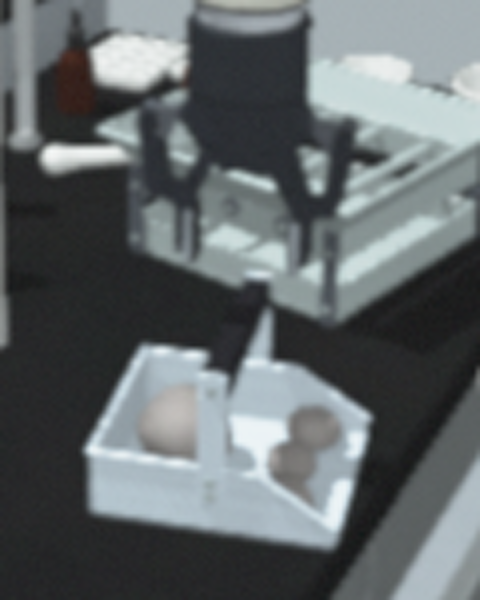

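The scene crop shows the open fingers, tips at (187,255) and (305,265), straddling the bar at (235,320). I'll go down, grip and lift a little.

```bash
python3 - <<'E'
from rig import *
from h import *
print(move_linear([*PAN,.087],.1,f_stop=15))
command_gripper(0.0,90); dwell(.2)
print(current_finger_gap(),current_tool_pos(),current_ft_force().round(1))
move_linear([*PAN,.16],.08); dwell(.3)
print(current_finger_gap(),current_ft_force().round(2),current_moment().round(2),current_t())
s=read_camera("scene");crop(s["img"],215,100,335,290,3,"pics/lift.png")
E
```

```text
False
0.018404833564048866 [0.40924931 0.28954672 0.0879787 ] [ 0.9 -0.8  5.3]
0.018514506735950315 [ 0.54  0.28 -7.54] [-0.11  0.07 -0.  ] 8.5833
```

View pics/lift.png

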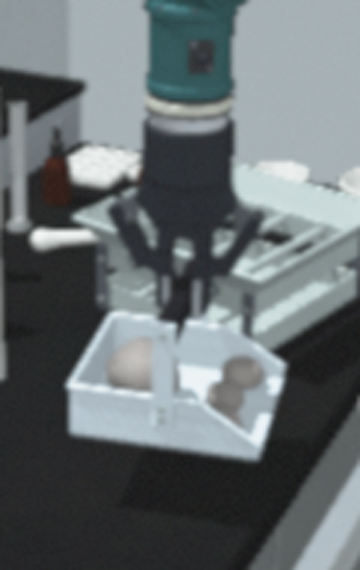

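The pan is lifted level with all four stones in it, grip stable. Carrying it to the pour position.

```bash
cat >> h.py <<'E'
YP=SY+np.pi/2
E
python3 - <<'E'
from rig import *
from h import *
move_linear([*PAN,.28],.12)
p,R=pour2(YP,.06,.15,0)
mid=np.array([.47,.19,.29]);
move_linear(mid,.10,orientation=Rt(np.radians(45)))
move_linear(p+[0,0,.04],.10,orientation=R)
move_linear(p,.08)
print(current_t(),np.round(current_joint_positions(),2),current_finger_gap(),p,current_tool_pos())
for th in(20,30,40,50,60,68):
    pp,RR=pour2(YP,.06,.15,np.radians(th));q=ik(pp,RR);print(th,None if q is None else np.round(q,2))
t=read_camera("top");s=read_camera("scene")
crop(t["img"],180,130,330,260,5,"pics/pre_t.png");crop(s["img"],215,90,365,240,4,"pics/pre_s.png")
E
```

```text
13.1 [ 0.53  0.57 -1.11  2.    0.63  0.96  0.44] 0.018717487313310653 [0.52879468 0.0880588  0.233     ] [0.52879987 0.08830995 0.23277706]
20 [ 0.8   0.48 -1.06  2.08  0.16  0.67  1.03]
30 [ 0.93  0.51 -1.06  2.1  -0.11  0.62  1.38]
40 [ 1.04  0.56 -1.06  2.12 -0.35  0.63  1.69]
50 [ 1.14  0.66 -1.06  2.13 -0.51  0.67  1.93]
60 [ 1.21  0.78 -1.06  2.13 -0.61  0.72  2.1 ]
68 [ 1.26  0.89 -1.07  2.12 -0.64  0.77  2.2 ]
```

View pics/pre_t.png

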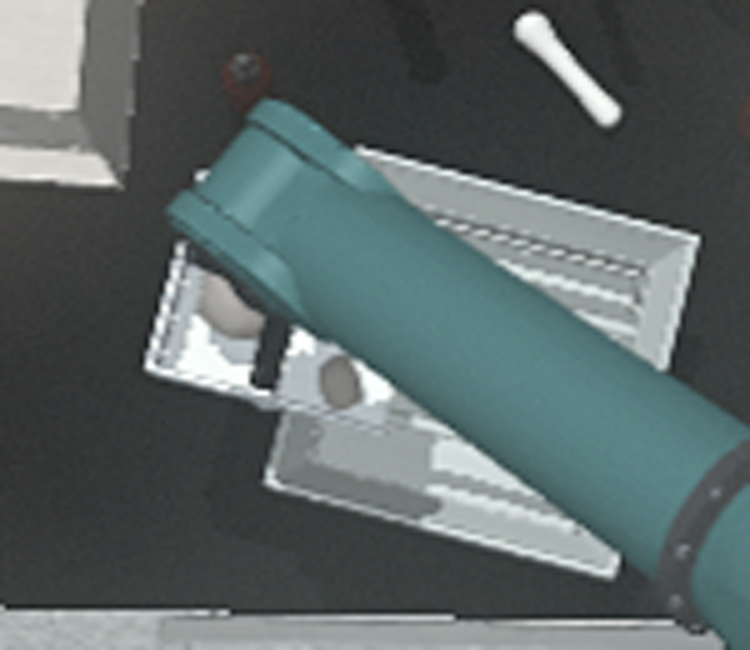

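View pics/pre_s.png

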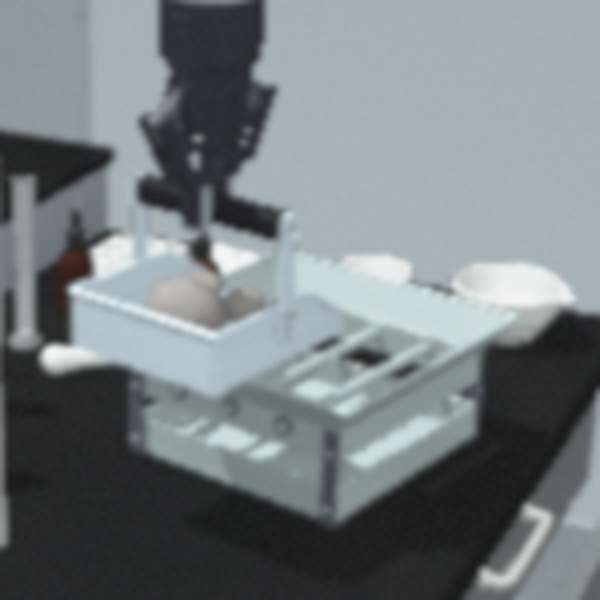

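The pan is aligned over the left part of the screen, its lip inside the rim. Tipping gradually.

```bash
python3 - <<'E'
from rig import *
from h import *
def tilt(th,T):
    p,R=pour2(YP,.06,.145,np.radians(th));d=np.linalg.norm(p-np.array(current_tool_pos()))
    move_linear(p,max(d/T,.005),orientation=R)
for th,T in((20,1.2),(28,.8),(34,.8)): tilt(th,T)
print(current_ft_force().round(1))
s=read_camera("scene");crop(s["img"],215,90,365,240,3,"pics/t1.png")
for th,T in((40,.8),(50,.9),(60,.8)):
    tilt(th,T);print(th,current_ft_force().round(1))
dwell(.4)
print(current_t(),current_ft_force().round(1),current_finger_gap())
s=read_camera("scene");crop(s["img"],215,90,365,240,4,"pics/t2.png")
t=read_camera("top");crop(t["img"],180,130,330,260,5,"pics/t2t.png")
E
```

```text
[-0.1 -0.4 -2.8]
40 [-0.1  0.3 -3. ]
50 [-0.4  0.2 -3.4]
60 [-0.1  2.1 -3.7]
19.7333 [-0.1 -0.5 -3.5] 0.018648792069275336
```

View pics/t2.png

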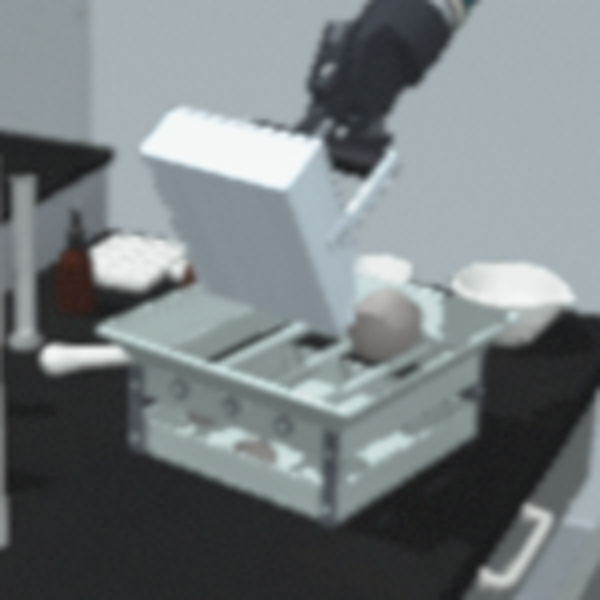

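View pics/t2t.png

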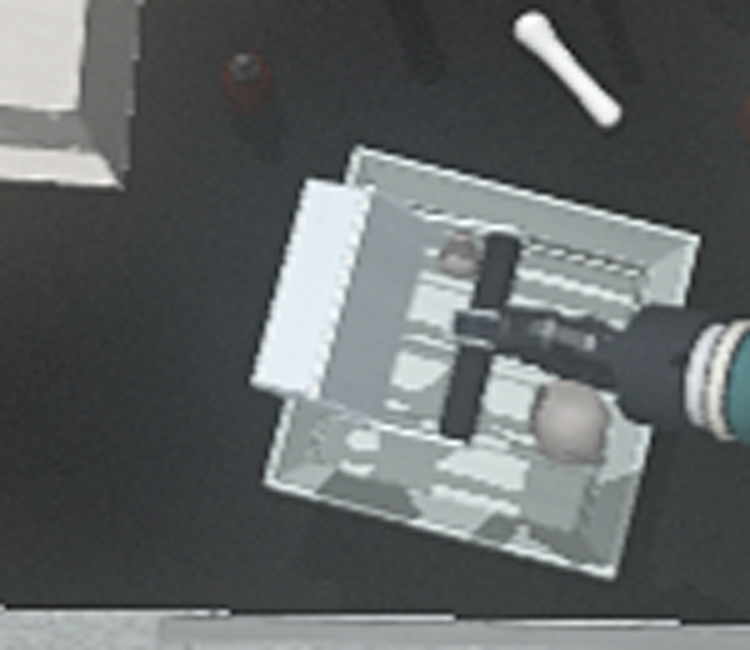

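The stones are out. The cobble is on the bars at (570,420) in the top crop, one pebble shows at (460,255), and two show through the side gap in the scene crop, at (200,415) and (255,450). Next I'll bring the pan back upright and set it down.

```bash
python3 - <<'E'
from rig import *
from h import *
p=np.array(current_tool_pos());move_linear(p+[0,0,.05],.12)
p,R=pour2(YP,.06,.20,np.radians(30));move_linear(p,.06,orientation=R)
p,R=pour2(YP,.06,.20,0);move_linear(p,.06,orientation=R)
move_linear([.47,.19,.29],.12,orientation=Rt(np.radians(45)))
move_linear([*PAN,.22],.12,orientation=Rt(PY))
move_linear([*PAN,.10],.12)
print(move_linear([*PAN,.083],.04,f_stop=6),current_tool_pos(),current_ft_force().round(1))
t=read_camera("top")
cv2.imwrite("top1.png",t["img"])
crop(t["img"],140,130,330,260,4,"pics/dn_t.png")
s=read_camera("scene");crop(s["img"],215,90,365,290,3,"pics/dn_s.png");print(current_t())
E
```

```text
True [0.40865097 0.28940151 0.08796909] [ 0.  -0.1  4.4]
26.725
```

View pics/dn_t.png

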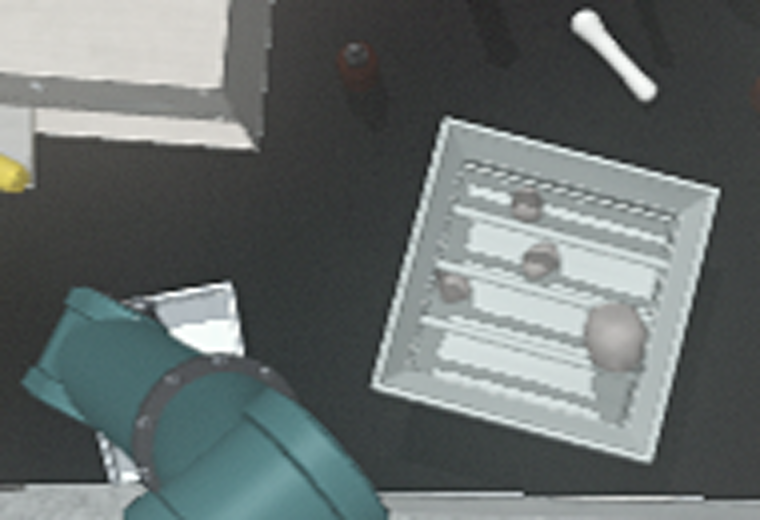

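View pics/dn_s.png

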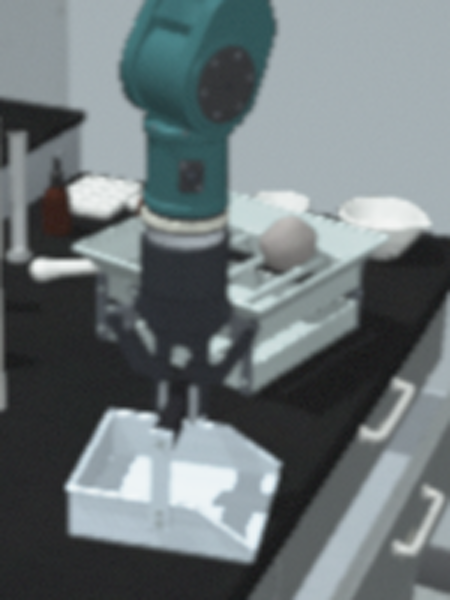

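The pan is empty and down. All three pebbles lie in the tray under the bars, at (527,207), (540,260) and (455,290). The cobble is at (615,337), near the right end of its slot. Next: release the pan, retreat, and measure the cobble and mortar.

```bash
python3 - <<'E'
from rig import *
from h import *
p=np.array(current_tool_pos())
command_gripper(.05); dwell(.1)
move_linear(p+[0,0,.10],.12); print(current_t())
move_linear(p+[0,0,.26],.25)
import pickle
reach([.47,.05,.38],Rt(YP))
C={n:read_camera(n) for n in("scene","top")};pickle.dump(C,open("c1.pkl","wb"));print(current_t(),np.round(current_joint_positions(),2))
crop(C["top"]["img"],140,130,330,260,4,"pics/a_t.png");crop(C["scene"]["img"],215,90,365,290,3,"pics/a_s.png")
E
python3 - <<'E'
from h import *
import pickle
C0=pickle.load(open("c0.pkl","rb"))
# cobble from top1.png & scene c1: warm-gray mask
C=pickle.load(open("c1.pkl","rb"))
def blobs(im,u0,v0,u1,v1,name):
    a=im[v0:v1,u0:u1].astype(int);m=((a[...,2]-a[...,0])>8).astype(np.uint8)
    m=cv2.morphologyEx(m,cv2.MORPH_OPEN,np.ones((3,3),np.uint8))
    n,l,st,ce=cv2.connectedComponentsWithStats(m);o=[]
    for i in range(1,n):
        if st[i][4]>20: print(name,(st[i][:2]+[u0,v0]),st[i][2:],(ce[i]+[u0,v0]).round(2));o.append((st[i][4],ce[i]+[u0,v0]))
    return max(o,key=lambda k:k[0])[1]
ct=blobs(cv2.imread("top1.png"),235,155,325,250,"top")
cs=blobs(C["scene"]["img"],260,130,350,240,"scene")
t,s=C["top"],C["scene"]
w=onplane(t,*ct,.097);print("top ray z.097",w)
def ray(c,uv):
    T=c["world_from_camera"];d=T[:3,:3]@np.linalg.inv(c["camera_matrix"])@np.r_[uv,1];return T[:3,3],d/np.linalg.norm(d)
o1,d1=ray(t,ct);o2,d2=ray(s,cs)
A=np.stack([d1,-d2],1);k=np.linalg.lstsq(A,o2-o1,rcond=None)[0];a,b=o1+k[0]*d1,o2+k[1]*d2
print("tri",(a+b)/2,np.linalg.norm(a-b))
for q in(w,(a+b)/2):
    d=q[:2]-SC;c,sn=np.cos(SY),np.sin(SY);print("screen xy",c*d[0]+sn*d[1],-sn*d[0]+c*d[1])
E
```

```text
28.225
30.6083 [ 0.25  0.13 -0.51  1.96  0.07  1.07  1.05]Traceback (most recent call last):
  File "<stdin>", line 13, in <module>
  File "<stdin>", line 12, in blobs
ValueError: max() iterable argument is empty
```

View pics/a_t.png

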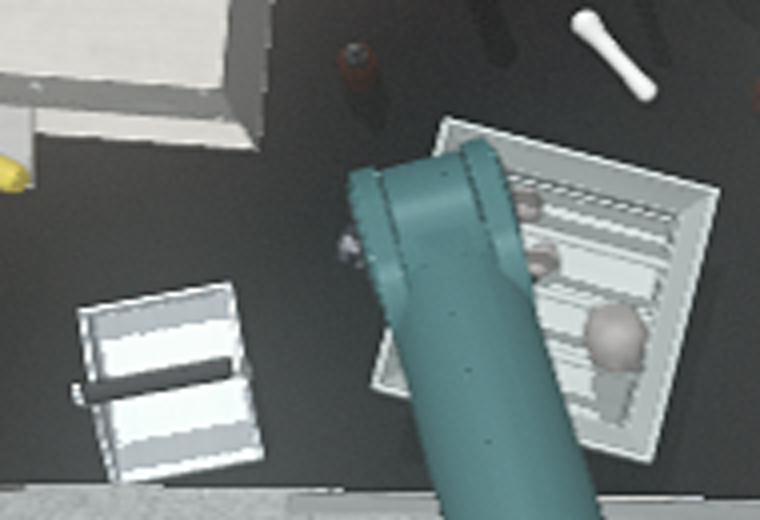

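View pics/a_s.png

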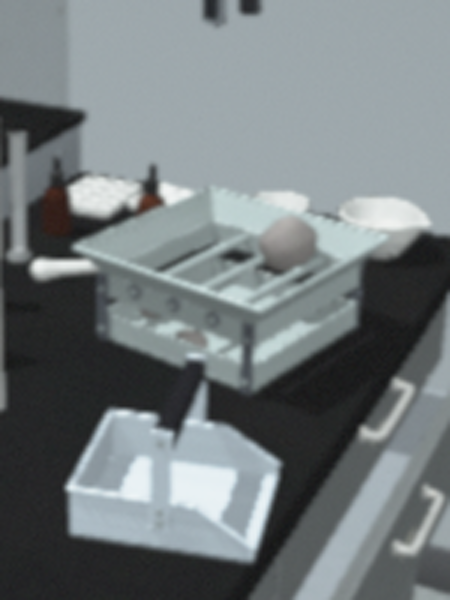

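The pan stands free and upright, and the cobble sits at (615,337) in the top crop and (288,243) in the scene crop. My mask found nothing, so I'll tune it from the pixel values.

```bash
python3 - <<'E'
from h import *
import pickle
C=pickle.load(open("c1.pkl","rb"));t,s=C["top"],C["scene"]
it=cv2.imread("top1.png");print(it[214,293],it[214,278],it[222,293]);print(s["img"][171,311],s["img"][171,330])
def blob(im,u0,v0,u1,v1,k):
    a=cv2.GaussianBlur(im,(3,3),0)[v0:v1,u0:u1].astype(int);m=((a[...,2]-a[...,1])>k).astype(np.uint8)
    m=cv2.morphologyEx(m,cv2.MORPH_OPEN,np.ones((3,3),np.uint8))
    cs,_=cv2.findContours(m,cv2.RETR_EXTERNAL,cv2.CHAIN_APPROX_NONE);c=max(cs,key=cv2.contourArea)
    e=cv2.fitEllipse(c);print("ellipse",e,cv2.boundingRect(c));return np.array(e[0])+[u0,v0]
ct=blob(it,280,198,312,228,1)
cs=blob(s["img"],295,150,330,190,1)
print(ct,cs)
def ray(c,uv):
    T=c["world_from_camera"];d=T[:3,:3]@np.linalg.inv(c["camera_matrix"])@np.r_[uv,1];return T[:3,3],d/np.linalg.norm(d)
o1,d1=ray(t,ct);o2,d2=ray(s,cs)
k=np.linalg.lstsq(np.stack([d1,-d2],1),o2-o1,rcond=None)[0];a,b=o1+k[0]*d1,o2+k[1]*d2
w=onplane(t,*ct,.097)
for q in(w,(a+b)/2):
    d=q[:2]-SC;c,sn=np.cos(SY),np.sin(SY);print(q.round(4),"screen xy",c*d[0]+sn*d[1],-sn*d[0]+c*d[1])
print("miss",np.linalg.norm(a-b))
# mortar: rim outline and inner circle
im=pickle.load(open("c0.pkl","rb"))["top"]["img"]
g=cv2.cvtColor(im,cv2.COLOR_BGR2GRAY);m=(g>120).astype(np.uint8);n,l=cv2.connectedComponents(m)
mm=(l==l[228,362]).astype(np.uint8);cc=max(cv2.findContours(mm,cv2.RETR_EXTERNAL,cv2.CHAIN_APPROX_NONE)[0],key=cv2.contourArea)[:,0]
P=np.array([onplane(t,u,v,.053)[:2] for u,v in cc])
c=P.mean(0)
for _ in range(30):
    A=np.c_[2*P,np.ones(len(P))];sol=np.linalg.lstsq(A,(P**2).sum(1),rcond=None)[0];c=sol[:2];r=np.sqrt(sol[2]+c@c)
    P=P[np.linalg.norm(P-c,axis=1)<r+.003]
print("mortar circle",c,r,len(P),len(cc))
crop(im,340,205,385,250,12,"pics/mor2.png")
crop(s["img"],280,120,370,190,7,"pics/cob_s.png")
E
```

```text
[182 185 186] [156 157 147] [132 135 136]
[139 140 143] [210 211 192]Traceback (most recent call last):
  File "<stdin>", line 10, in <module>
  File "<stdin>", line 8, in blob
ValueError: max() iterable argument is empty
```

```bash
cat > meas.py <<'E'
from h import *
import pickle
C=pickle.load(open("c1.pkl","rb"));t,s=C["top"],C["scene"]
it=cv2.imread("top1.png")
def blob(im,u0,v0,u1,v1,k,name):
    a=cv2.GaussianBlur(im,(3,3),0)[v0:v1,u0:u1].astype(int);m=((a[...,2]-a[...,1])>k).astype(np.uint8)
    m=cv2.morphologyEx(m,cv2.MORPH_OPEN,np.ones((3,3),np.uint8))
    cs,_=cv2.findContours(m,cv2.RETR_EXTERNAL,cv2.CHAIN_APPROX_NONE);c=max(cs,key=cv2.contourArea)
    e=cv2.fitEllipse(c);print("ellipse",e,cv2.boundingRect(c));
    v=im[v0:v1,u0:u1].copy();v=cv2.resize(v,None,fx=10,fy=10,interpolation=cv2.INTER_CUBIC);cv2.ellipse(v,(tuple(x*10+5 for x in e[0]),tuple(x*10 for x in e[1]),e[2]),(0,0,255),1);cv2.imwrite(f"pics/e_{name}.png",v)
    return np.array(e[0])+[u0,v0]
ct=blob(it,278,196,314,232,-4,"t")
cs=blob(s["img"],290,148,334,190,-4,"s")
print(ct,cs)
def ray(c,uv):
    T=c["world_from_camera"];d=T[:3,:3]@np.linalg.inv(c["camera_matrix"])@np.r_[uv,1];return T[:3,3],d/np.linalg.norm(d)
o1,d1=ray(t,ct);o2,d2=ray(s,cs)
k=np.linalg.lstsq(np.stack([d1,-d2],1),o2-o1,rcond=None)[0];a,b=o1+k[0]*d1,o2+k[1]*d2
w=onplane(t,*ct,.097)
for q in(w,(a+b)/2):
    d=q[:2]-SC;c,sn=np.cos(SY),np.sin(SY);print(q.round(4),"screen xy",c*d[0]+sn*d[1],-sn*d[0]+c*d[1])
print("miss",np.linalg.norm(a-b))
im=pickle.load(open("c0.pkl","rb"))["top"]["img"]
g=cv2.cvtColor(im,cv2.COLOR_BGR2GRAY);m=(g>120).astype(np.uint8);n,l=cv2.connectedComponents(m)
mm=(l==l[228,362]).astype(np.uint8);cc=max(cv2.findContours(mm,cv2.RETR_EXTERNAL,cv2.CHAIN_APPROX_NONE)[0],key=cv2.contourArea)[:,0]
P=np.array([onplane(t,u,v,.053)[:2] for u,v in cc])
for _ in range(30):
    A=np.c_[2*P,np.ones(len(P))];sol=np.linalg.lstsq(A,(P**2).sum(1),rcond=None)[0];c=sol[:2];r=np.sqrt(sol[2]+c@c)
    P=P[np.linalg.norm(P-c,axis=1)<r+.003]
print("mortar circle",c,r,len(P),len(cc))
v=cv2.resize(im[205:250,340:385],None,fx=12,fy=12,interpolation=cv2.INTER_CUBIC)
for an in np.linspace(0,2*np.pi,60):
    for rr in(r,.044):
        u=proj(t,[c[0]+rr*np.cos(an),c[1]+rr*np.sin(an),.055]);cv2.circle(v,tuple(int(x) for x in ((u-[340,205]+.5)*12)),1,(0,0,255),-1)
cv2.imwrite("pics/mor2.png",v)
E
python3 meas.py
```

```text
ellipse ((15.217138290405273, 17.823726654052734), (14.099205017089844, 16.83784294128418), 168.3310089111328) (8, 10, 15, 17)
ellipse ((20.355043411254883, 23.221336364746094), (15.281708717346191, 18.476360321044922), 51.1597785949707) (12, 15, 18, 18)
[293.21713829 213.82372665] [310.35504341 171.22133636]
[ 0.4542 -0.1085  0.097 ] screen xy -0.025564615490519627 -0.06866021187836388
[ 0.4538 -0.1088  0.0955] screen xy -0.025880371375663597 -0.06906363329571995
miss 0.0010880712724962555
mortar circle [ 0.41630244 -0.36409604] 0.05380194125209166 75 84
```

```bash
python3 -c "
import cv2,numpy as np
a=[cv2.resize(cv2.imread(f'pics/{n}.png'),(360,360)) for n in('e_t','e_s')];cv2.imwrite('pics/es.png',np.hstack(a))"
```

```text
(no output)
```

View pics/mor2.png

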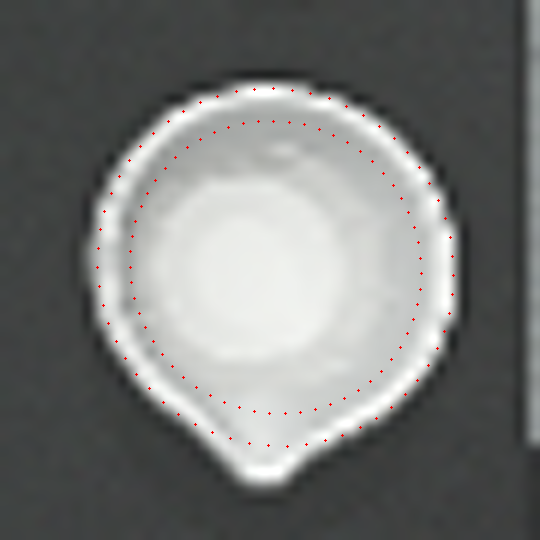

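View pics/es.png

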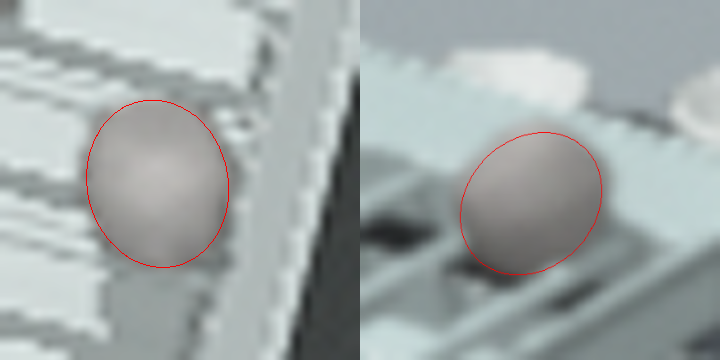

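Enlarged crop: the larger mortar, at (276,268) with its spout toward the robot, has a fitted rim radius of 53.8 mm, which fits 109 mm over the rim. Its centre is (0.416,-0.364). The cobble is at (0.454,-0.1085,0.096) from both views (miss 1 mm), screen xy (-0.026,-0.069). That leaves no room for a finger at the end wall, so I'll grip across the bars with fingertips just above bar height.

```bash
cat >> h.py <<'E'
COB=np.array([.4541,-.1086]);MOR=np.array([.4163,-.3641])
E
python3 - <<'E'
from rig import *
from h import *
R=Rt(SY)
for p in([*COB,.25],[*COB,.076],[*MOR,.25],[*MOR,.051]): 
    q=ik(p,R);print(p,None if q is None else np.round(q,2))
command_gripper(.085)
reach([*COB,.24],R)
move_linear([*COB,.16],.15)
print(current_t(),np.round(current_joint_positions(),2))
s=read_camera("scene");crop(s["img"],265,90,365,200,5,"pics/g1.png")
t=read_camera("top");crop(t["img"],215,140,345,260,5,"pics/g1t.png")
E
```

```text
[np.float64(0.4541), np.float64(-0.1086), 0.25] [ 0.31  0.25 -0.21  2.15  0.07  0.75 -0.19]
[np.float64(0.4541), np.float64(-0.1086), 0.076] [ 0.24  0.55 -0.13  2.28  0.22  0.32 -0.33]
[np.float64(0.4163), np.float64(-0.3641), 0.25] [ 0.67  0.35 -0.05  1.98  0.02  0.81  0.37]
[np.float64(0.4163), np.float64(-0.3641), 0.051] [ 0.69  0.65 -0.07  2.11  0.11  0.39  0.29]
32.8667 [ 0.28  0.39 -0.18  2.23  0.13  0.53 -0.24]
```

View pics/g1.png

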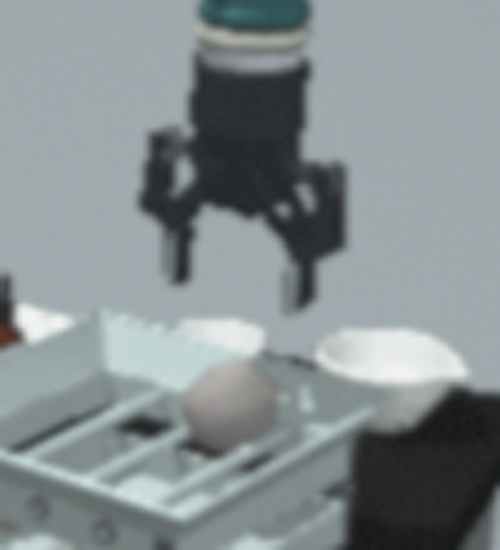

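Fingertips at (178,280) and (297,308) straddle the cobble at (232,405), so the alignment is good. Descending and gripping.

```bash
python3 - <<'E'
from rig import *
from h import *
print(move_linear([*COB,.076],.08,f_stop=8),current_tool_pos())
command_gripper(0.0,50); dwell(.2)
print(current_finger_gap(),current_ft_force().round(1))
p=np.array(current_tool_pos())
move_linear(p+[0,0,.09],.08); dwell(.2)
print(current_finger_gap(),current_ft_force().round(1),current_t())
s=read_camera("scene");crop(s["img"],265,90,365,200,5,"pics/g2.png")
E
```

```text
False [ 0.45444242 -0.10864995  0.07634315]
0.06007582807563872 [-1.6 -0.4  7. ]
0.060111685725449365 [-0.9  0.3 -2.1] 36.2167
```

View pics/g2.png

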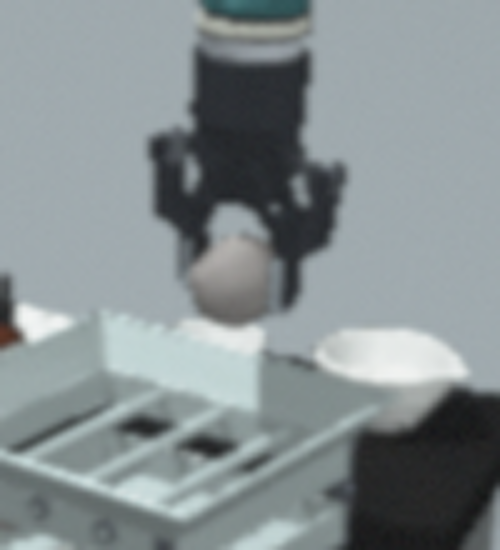

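The cobble is held (gap 60 mm). Moving above the mortar and checking there.

```bash
python3 - <<'E'
from rig import *
from h import *
p=np.array(current_tool_pos());move_linear([p[0],p[1],.23],.15)
move_linear([*MOR,.23],.18)
move_linear([*MOR,.10],.12)
print(current_finger_gap(),current_ft_force().round(1),current_t(),current_tool_pos())
s=read_camera("scene");crop(s["img"],290,90,380,190,6,"pics/m1.png")
t=read_camera("top");crop(t["img"],310,170,410,270,6,"pics/m1t.png")
E
```

```text
0.060214656523656825 [-0.3  0.  -4. ] 39.65 [ 0.4168956  -0.36451634  0.10068408]
```

View pics/m1.png

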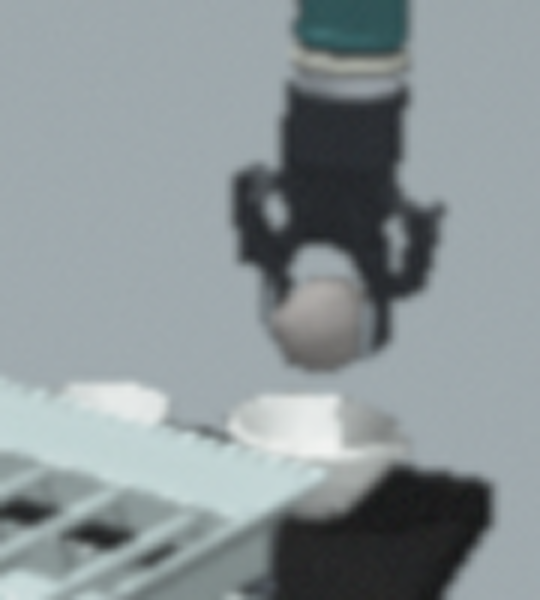

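View pics/m1t.png

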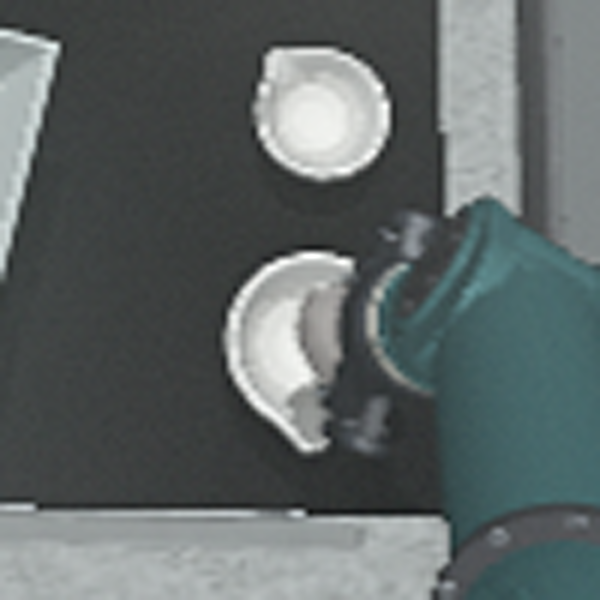

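In the scene crop the cobble at (318,322) hangs over the bowl at (318,425). In the top crop it agrees once parallax is allowed for. Lowering until the tips are just above the rim, then releasing.

```bash
python3 - <<'E'
from rig import *
from h import *
print(move_linear([*MOR,.051],.05,f_stop=5),current_tool_pos(),current_ft_force().round(1))
s=read_camera("scene");crop(s["img"],290,90,380,190,6,"pics/m2.png");print(current_t())
E
```

```text
False [ 0.4165228  -0.36430227  0.05127982] [-0.6  0.2 -3. ]
40.9333
```

View pics/m2.png

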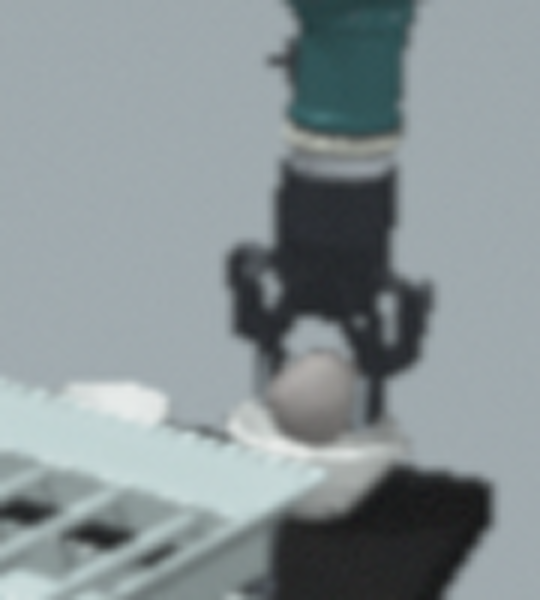

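The cobble is inside the mouth, with the right fingertip at (375,420), just above the rim. Releasing.

```bash
python3 - <<'E'
from rig import *
from h import *
command_gripper(.072); dwell(.3)
p=np.array(current_tool_pos());print(current_ft_force().round(1))
move_linear(p+[0,0,.06],.1); move_linear(p+[0,0,.22],.25)
reach([.30,-.62,.33],Rt(SY))
dwell(.3);print(current_t(),current_tool_pos())
s=read_camera("scene");crop(s["img"],220,120,380,290,3.5,"pics/f_s.png")
t=read_camera("top");crop(t["img"],150,90,400,260,3,"pics/f_t.png");crop(t["img"],335,200,390,255,10,"pics/f_m.png");cv2.imwrite("top2.png",t["img"])
E
```

```text
[-0.3 -0.1  1.2]
44.4583 [ 0.30108619 -0.61899101  0.32999309]
```

View pics/f_s.png

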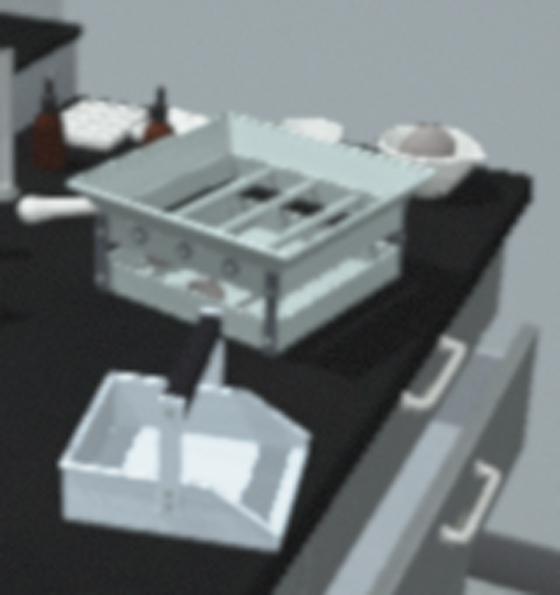

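View pics/f_t.png

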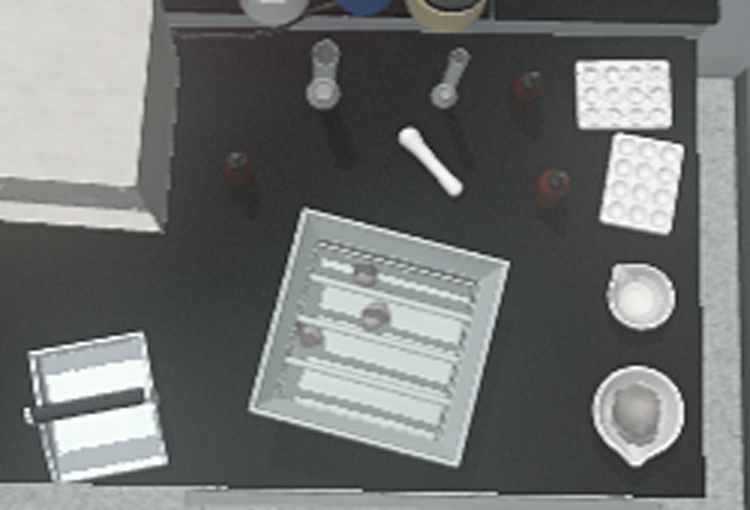

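View pics/f_m.png

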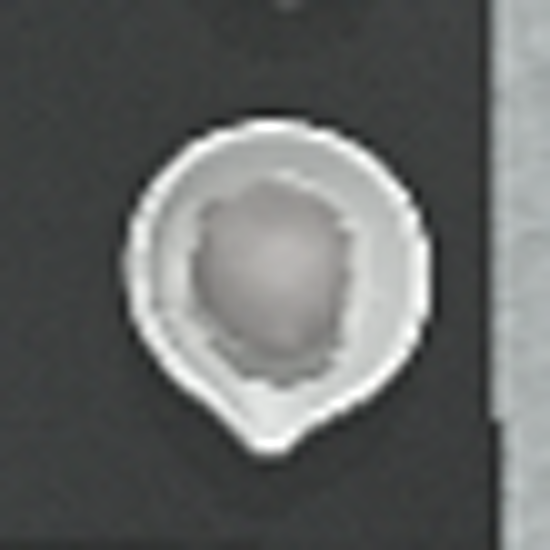

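The cobble sits centred in the standing mortar: stone (272,275), mouth (278,270). The three pebbles lie in the tray with the bars passing over them. The pan is upright and empty, and the bystanders look unmoved. Handing in.

```bash
python3 - <<'E'
from rig import *
sign_off(); print(current_t())
E
```

```text
the job is handed in; nothing more can be done
the job is handed in; nothing more can be done
```

I carried the pan to the screen by its handle, tipped it to 60° so all four stones slid onto the bars, and stood it empty and upright back at its old place. I then gripped the cobble across the bars and let it down into the larger mortar (the 109 mm one). By estimate it fell about 30 mm on release. The job was handed in at about 44.5 s; the rig gives no verdict.

**Last pictures:** the cobble lies within a few mm of the mortar's centre, judged by eye. The mortar and pan stand upright. All three pebbles are in the tray, and the bottles, cylinder, spot plate, tweezers and pestle look unmoved, though the tweezers lay outside the last crops. I did not measure the stones' final heights or the bystanders' shift in numbers.

**What disagreed:** my first two colour masks for the cobble found nothing. After I retuned the mask, the two camera views agreed to about 1 mm. No other check failed.

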